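Slide the parts pan off the camera spot and hold it up level

TASK

Take the steel parts pan by its arch handle and slide it along the white inspection plate, without lifting it, from the black ring in front of the camera until it stands centred in the green ring; let it come to rest there. Then lift it straight up, upright all the way, until its underside is about 10 cm above the plate and hold it still and level over the green ring for about two seconds, with all three parts still in it; finish while still holding it up, and leave the camera, the aluminium bar and the white block where they are.

Things in the scene. Friction and masses are not known exactly. Their poses are not given: they have to be found in the camera images.
- plate: white inspection plate fixed to the bench, 240 (its x) by 500 (its y) by 20 mm thick. Origin: centre of its underside, on the bench (z = 0); its top is 20 mm up. Its face is slick (friction about 0.2), so the pan, pulled by its handle, slides without tipping. Its place and yaw vary.
- start_ring: black ring printed flat on the plate, 142 mm inside and 160 mm outside diameter, dot at its centre (under the pan). Origin: its centre, on the plate's top. The pan starts inside it. It can be at either end of the plate; the green ring is at the other end.
- green_ring: green ring printed flat on the plate, 142 mm inside and 160 mm outside diameter, green dot at its centre. Origin: its centre, on the plate's top. About 250 mm from the black ring along the plate; no obstacle lies between.
- pan: loose round steel pan, 120 mm across at the foot, 130 mm at the rim, 34 mm high, floor 5 mm thick, 0.25 to 0.5 kg, weight near the middle. An arch handle 104 mm high stands over it: flat uprights 67 mm either side of the centre along the pan's y axis, joined by a level bar along y. Origin: centre of the underside; z up.
- pan_grip (a point): middle of the handle's black rubber grip, 95 mm above the pan's underside, straight above its centre. The grip is 76 mm long along the pan's y axis, 18 mm wide (along the pan's x) and 18 mm tall; the gap below it down to the pan's rim is 52 mm. Axes as the pan's. Pinch it from above, fingers closing along the pan's x.
- bearing: loose dark steel ring lying in the pan, 38 mm outside, 16 mm hole, 13 mm high. Origin: centre of its underside.
- bush: loose brass flanged bush standing in the pan, flange 28 mm across, 22 mm high. Origin: centre of its underside.
- block: loose blue metal block in the pan, 22 by 22 by 14 mm. Origin: centre of its underside.
- camera: black inspection camera on a grey foot, loose on the bench just beyond the plate, 168 mm from the black ring's centre on its far side (the plate's +x); foot 70 by 80 mm, 127 mm high, its silver lens points to the ring and reaches 41 mm from its middle. Origin: centre of the foot's underside. Leave alone.
- extrusion: bystander: loose slotted aluminium bar 180 by 20 by 20 mm lying along its x axis on the bench beyond the plate's +y end. Origin: centre of its underside. Leave alone.
- nylon: bystander: loose white plastic block 60 by 50 by 35 mm on the bench beyond the plate's -y end. Origin: centre of its underside. Leave alone.

How it is judged:
On the way, in this order (a step that is already met when the one before it is completed fails the run):
1. the pan stands on the plate in the green ring, centred within 20 mm and at rest (horizontal distance between pan and green_ring below 0.02 m and z of pan in the frame of plate below 0.025 m and linear speed of pan below 0.02 m/s), for 0.2 s.
2. the pan is held in the fingers 60 to 150 mm above the plate, level and still over the green ring, for 1.5 s (z of pan in the frame of plate between 0.08 and 0.17 m and horizontal distance between pan and green_ring below 0.04 m and angle between pan's own z axis and vertical below 0.1 rad and linear speed of pan below 0.02 m/s and angular speed of pan below 0.15 rad/s and contact force between the fingers and pan above 2 N and contact force between pan and plate below 0.05 N and contact force between pan and camera below 0.05 N and contact force between pan and extrusion below 0.05 N and contact force between pan and nylon below 0.05 N), for 1.5 s.
At the end, for the whole second after the job is handed in: the fingers hold the pan with its underside 60 to 150 mm above the plate's top, its centre within 40 mm of the green ring's centre seen from above, tilted less than 0.10 rad, still (under 20 mm/s and 0.15 rad/s), touched by no plate, camera or bystander, and the bearing, bush and block lie in it (all of step 2 and horizontal distance between each of bearing, bush, block and pan below 0.062 m and z of bearing in the frame of pan between -0.005 and 0.04 m and z of bush in the frame of pan between -0.005 and 0.04 m and z of block in the frame of pan between -0.005 and 0.04 m); the arm keeps its last pose, push and grip.
It fails at once if the pan is lifted more than 10 mm off the plate while more than 50 mm from the green ring's centre (z of pan in the frame of plate above 0.03 m and horizontal distance between pan and green_ring above 0.05 m).
It fails at once if the pan is tipped by more than 0.35 rad (angle between pan's own z axis and vertical above 0.35 rad).
It fails at once if a part falls out of the pan (horizontal distance between any of bearing, bush, block and pan above 0.075 m).
It fails at once if the camera, the aluminium bar or the white block is moved by more than 15 mm (distance of any of camera, extrusion, nylon from where it was at the start of the episode above 0.015 m).
It also fails if it takes over 46 s, if anything falls off the work surface, if the arm or the gripper's body presses on something with over 40 N, if the wrist force passes 120 N, or if a joint passes its speed limit or range.

ROBOT

A 6-joint arm with a two-finger parallel gripper is mounted at the origin on the work surface. World frame = base frame: x ahead of the robot, y to its left, z up, the work surface at z = 0. Lengths are in m, angles in rad, forces in N, time in s.
With the tool pointing down it reaches from about 0.375 to 0.9 m from the base axis. Payload 3.1 kg.
Tool frame: the origin (TCP) lies midway between the tips of the shut fingers; the grasp point (between the pads) lies 19 mm behind it (manip.pinch_z is the distance from the TCP to the grasp point, in m); z points along the fingers, y is the line along which they close (so a half turn about z gives the same grasp; the last joint's range is limited). The gripper opens to 85 mm and grips with 20 to 120 N. Pads are 22 mm wide; open, the fingers measure 114 mm over their backs; the gripper's body (76 mm by 85 mm) begins 54 mm behind the grasp point. The pads swing forward as they close: fully open they stand 13 mm farther back than shut.
Start: joints at [-1.302, 0.527, 1.433, -0, 1.181, -0.178], TCP at [0.27, -0.564, 0.208] pointing down, gripper open.
Joint ranges: [-3.08, 3.08], [-0.75, 2.2], [0.22, 2.44], [-1.43, 4.57], [0, 2.65], [-2.85, 2.85]. Speed limits (rad/s): [2.79, 2.79, 3.14, 3.14, 3.14, 3.14].

INTERFACE

Orientations are given as a unit quaternion [x, y, z, w].
In Python, from station import manip, viewer, ticket gives the robot as it stands.
- The arm moves only by the shell command python3 -m creep 'ROWS' [FORCE]. ROWS is JSON, a list of rows, each an object with "slide": the shift along the tool's x, y, z in cm, a list of three; "angular": the turn, a rotation vector about the tool's x, y, z in rad, a list of three; "claw": the opening, from -1 (shut) to 1 (fully open). A call has 1 to 10 rows; each row shifts and turns the commanded pose from where the row before left it, along the tool's axes as they then stand; what a row does not reach is not made up. A row lasts 1/12 s, in which the tool goes at most 41.7 mm and 7.16 degrees, less where a joint would pass 70% of its speed; a pose out of reach is approached as far as the arm can. A call with a gripper value outside its range is refused whole. The fingers move at their own pace and stop on an object; FORCE is the grip in N (left out, the last holds). Time passes only in rows, so rows that do not move let the fingers close. It gives the time, the measured TCP pose, the force, the opening and the grip force at its end, in the units of the state.
- manip.sense(): the state, without advancing time (a new reading comes with each control period).
- viewer.snapshot(name): name is "scene" or "top" or "wrist"; returns the picture (480x640x3 uint8, blue, green, red); there is no depth.
- viewer.calibration(name): a dict with "fov_y" (degrees; the focal length in pixels is half the picture's height over the tangent of half this angle, whatever the lens; pixels are square), "cx", "cy" (the principal point, pixels), "T" (4x4, takes a point from camera to world coordinates); the wrist camera has in their place "tool_from_camera" (4x4, takes a point from camera to tool coordinates, whose origin is the TCP and whose axes are the flange's). Camera axes: x right, y up, looking along -z (the intrinsics and any distortion apply to the point x, -y, -z); pixel columns grow to the right and rows downward; lengths in m; the calibration is good to about 2 mm. A picture is of the moment at which its call begins: read the wrist's pose just before it. calibration takes no time and is no camera call.
- ticket.sign_off(): hands the job in; it is judged then, once.
The state is a dict: "t": time; "q": joint angles; "qd": joint speeds; "tau": joint torques, N m; "tcp_pos": TCP position; "tool_rot": TCP orientation; "force": force on the tool from outside, world axes, zero at the start; "ft_torque": the same for the moment, N m; "finger_gap": opening from 0.0 (shut) to 1.0 (fully open); "gripper_force": force on a finger pad.
Only numpy, scipy, OpenCV 4.12 (cv2) and the standard library are available. Lean on these libraries where they do the work, as an engineer would, in place of code of your own. Each camera call takes 0.05 s, during which the arm holds its last target. There are 200 camera calls.

## Working session

There is one attempt and no reset: what is moved stays moved. The work goes in short steps, Python scripts to look and compute and a shell command to move; the robot and the scene stay as the last step left them, time stands still between calls to the robot, and variables do not carry over. Pictures are saved under pics/ and viewed, at most 10 in all, crops included, and the job is handed in when it is done.

```bash
mkdir -p pics; ls; python3 - <<'E'
from station import manip, viewer
import cv2,numpy as np
np.set_printoptions(precision=4,suppress=True)
print(manip.sense(), manip.pinch_z)
for n in("scene","top","wrist"):
    c=viewer.calibration(n);print(n,c)
for n in("scene","top"):
    cv2.imwrite(f"pics/{n}0.png",viewer.snapshot(n))
E
```

```text
pics
{'t': 0.0, 'q': array([-1.3025,  0.5285,  1.4339,  0.    ,  1.1814, -0.1785]), 'qd': array([ 0.001 , -0.001 ,  0.    ,  0.0007,  0.0013, -0.0013]), 'tau': array([  0.0002, -44.2348, -17.8024,  -0.0003,   0.0084,  -0.    ]), 'tcp_pos': array([ 0.2699, -0.5629,  0.2071]), 'tool_rot': array([ 0.9752,  0.2215, -0.    , -0.0011]), 'force': array([-0.3354,  0.5216,  0.183 ]), 'ft_torque': array([-0.0144, -0.0343, -0.0031]), 'gripper_force': 0.0, 'finger_gap': 1.0001454547864908} 0.0187
scene {'fov_y': 42.59303698013156, 'cx': 316.0163702480998, 'cy': 232.42062553698875, 'T': array([[-0.8365, -0.4765,  0.2704,  0.9294],
       [ 0.5479, -0.7239,  0.4193,  0.565 ],
       [-0.0041,  0.4989,  0.8666,  1.2088],
       [ 0.    ,  0.    ,  0.    ,  1.    ]])}
top {'fov_y': 48.91944590190707, 'cx': 325.44591830369956, 'cy': 237.25325777454714, 'T': array([[ 0.06  ,  0.9783, -0.1984,  0.3762],
       [-0.9982,  0.0594, -0.0089,  0.0204],
       [ 0.003 ,  0.1985,  0.9801,  1.1544],
       [ 0.    ,  0.    ,  0.    ,  1.    ]])}
wrist {'fov_y': 59.46199518645289, 'cx': 321.1800923203398, 'cy': 235.8844405969501, 'tool_from_camera': array([[ 0.0007,  0.958 ,  0.2869,  0.0735],
       [ 1.    , -0.0009,  0.0004,  0.0001],
       [ 0.0006,  0.2869, -0.958 , -0.1649],
       [ 0.    ,  0.    ,  0.    ,  1.    ]])}
```

View pics/scene0.png

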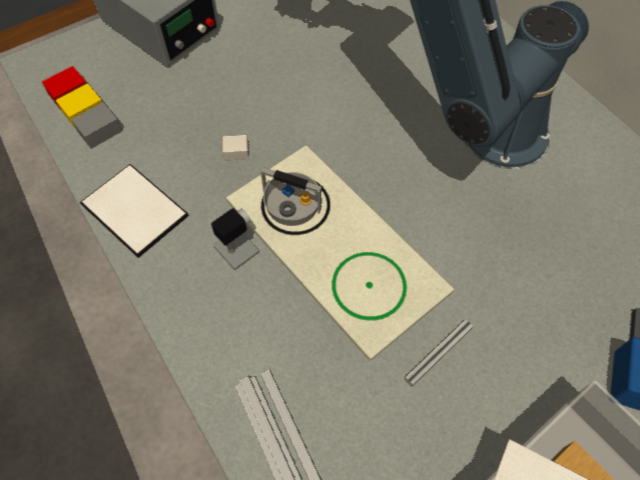

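View pics/top0.png

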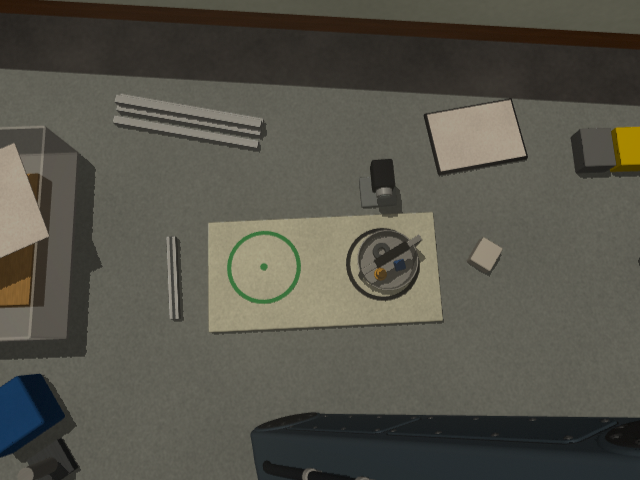

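The scene picture shows the pan in the black ring at about (293,200), with its grip running from (275,173) to (307,188). The green dot is at (369,285). In the top picture the green dot is at (264,267) and the pan is at (388,262), with the handle slanting from (362,275) to (420,240). Next I'll zoom in on the grip.

```bash
cat > h.py <<'E'
import numpy as np, cv2
from station import manip, viewer
from scipy.spatial.transform import Rotation as R
np.set_printoptions(precision=4,suppress=True)
def cam(n,s=None):
    c=viewer.calibration(n)
    if n!="wrist": T=c["T"]
    else:
        W=np.eye(4);W[:3,:3]=R.from_quat(s["tool_rot"]).as_matrix();W[:3,3]=s["tcp_pos"];T=W@c["tool_from_camera"]
    return 240/np.tan(np.radians(c["fov_y"]/2)),c["cx"],c["cy"],T
def ray(C,p):
    f,cx,cy,T=C; d=T[:3,:3]@np.array([(p[0]-cx)/f,-(p[1]-cy)/f,-1]); return T[:3,3],d/np.linalg.norm(d)
def onz(C,p,z):
    o,d=ray(C,p); return o+d*(z-o[2])/d[2]
def tri(views):
    A=np.zeros((3,3));b=np.zeros(3);L=[ray(*v) for v in views]
    for o,d in L: P=np.eye(3)-np.outer(d,d);A+=P;b+=P@o
    x=np.linalg.solve(A,b); return x,max(np.linalg.norm((np.eye(3)-np.outer(d,d))@(x-o)) for o,d in L)
def proj(C,X):
    f,cx,cy,T=C; q=T[:3,:3].T@(np.array(X)-T[:3,3]); return np.array([cx+f*q[0]/-q[2],cy-f*q[1]/-q[2]])
def green(im):
    h=cv2.cvtColor(im,cv2.COLOR_BGR2HSV); m=cv2.inRange(h,(45,90,40),(85,255,255))
    n,l,st,c=cv2.connectedComponentsWithStats(m); return [(st[i],c[i]) for i in range(1,n) if st[i][4]>8]
E
python3 - <<'E'
from h import *
S=cv2.imread("pics/scene0.png");T=cv2.imread("pics/top0.png")
cs,ct=cam("scene"),cam("top")
for im in(S,T):
    for st,c in green(im): print(st,c)
a=cv2.resize(S[150:240,245:345],(400,360),interpolation=cv2.INTER_CUBIC)
b=cv2.resize(T[215:305,340:440],(400,360),interpolation=cv2.INTER_CUBIC)
cv2.imwrite("pics/crop.png",np.clip(np.hstack([a,b])*1.4,0,255).astype('uint8'))
E
```

```text
[166   9  26  27 332] [178.9518  22.1747]
[332 252  75  68 804] [368.6692 286.7799]
[366 282   7   6  35] [368.7714 284.5714]
[227 231  74  73 778] [263.7789 267.2995]
[260 264   7   6  33] [263.3939 266.4848]
```

View pics/crop.png

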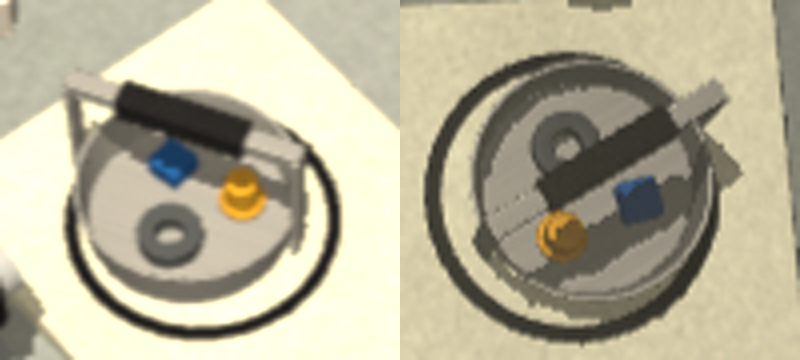

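The crop shows the grip ends clearly. In the scene picture they are at about (274.5,173.8) and (307.3,184.8), and in the top picture at about (376.5,263.8) and (408,245.3). The pan sits off-centre in the black ring, and all three parts are in it.

```bash
python3 - <<'E'
from h import *
cs,ct=cam("scene"),cam("top")
g=tri([(cs,(290.9,179.3)),(ct,(392.25,254.5))]);print("grip",g)
A=tri([(cs,(274.5,173.8)),(ct,(408,245.3))]);B=tri([(cs,(307.3,184.8)),(ct,(376.5,263.8))])
print(A,B,"len",np.linalg.norm(A[0]-B[0]),"yaw of bar",np.degrees(np.arctan2(*(A[0]-B[0])[[1,0]])))
G=tri([(cs,(368.77,284.57)),(ct,(263.39,266.48))]);print("green",G)
s=manip.sense();print("tool yaw y-axis",R.from_quat(s["tool_rot"]).as_matrix())
print("plate corners",[onz(ct,p,.02)[:2] for p in((208,223),(433,213),(441,320),(210,331))])
E
```

```text
grip (array([ 0.5601, -0.1059,  0.1129]), np.float64(0.00021217094263054613))
(array([ 0.5814, -0.1375,  0.1122]), np.float64(0.00103623225420538)) (array([ 0.5388, -0.0746,  0.1133]), np.float64(0.0004795799400455557)) len 0.07598692042765927 yaw of bar -55.88191629547735
green (array([0.5341, 0.1598, 0.0212]), np.float64(0.001691338259386345))
tool yaw y-axis [[ 0.9018  0.4321 -0.0005]
 [ 0.4321 -0.9018  0.0019]
 [ 0.0004 -0.0019 -1.    ]]
plate corners [array([0.6221, 0.2911]), array([ 0.675 , -0.2039]), array([ 0.4414, -0.2254]), array([0.3889, 0.2624])]
```

```bash
python3 -m creep '[{"slide":[2.3,-1.4,0],"angular":[0,0,0],"claw":1},{"slide":[2.3,-1.4,0],"angular":[0,0,0],"claw":1},{"slide":[2.3,-1.4,0],"angular":[0,0,0],"claw":1},{"slide":[2.3,-1.4,0],"angular":[0,0,0],"claw":1},{"slide":[2.3,-1.4,0],"angular":[0,0,0],"claw":1},{"slide":[2.3,-1.4,0],"angular":[0,0,0],"claw":1},{"slide":[2.3,-1.4,0],"angular":[0,0,0],"claw":1},{"slide":[2.3,-1.4,0],"angular":[0,0,0],"claw":1},{"slide":[2.3,-1.4,0],"angular":[0,0,0],"claw":1},{"slide":[2.3,-1.4,0],"angular":[0,0,0],"claw":1}]' 50
python3 -m creep '[{"slide":[2,-1.3,0],"angular":[0,0,0],"claw":1},{"slide":[2,-1.3,0],"angular":[0,0,0],"claw":1},{"slide":[2,-1.3,0],"angular":[0,0,0],"claw":1},{"slide":[2,-1.3,0],"angular":[0,0,0],"claw":1},{"slide":[2,-1.3,0],"angular":[0,0,0],"claw":1},{"slide":[2,-1.3,0],"angular":[0,0,0],"claw":1},{"slide":[2,-1.3,0],"angular":[0,0,0],"claw":1},{"slide":[2,-1.3,0],"angular":[0,0,0],"claw":1}]'
python3 -m creep '[{"slide":[0,0,0],"angular":[0,0,-0.12],"claw":1},{"slide":[0,0,0],"angular":[0,0,-0.12],"claw":1},{"slide":[0,0,0],"angular":[0,0,-0.12],"claw":1},{"slide":[0,0,0],"angular":[0,0,-0.12],"claw":1},{"slide":[0,0,0],"angular":[0,0,-0.12],"claw":1},{"slide":[0,0,0],"angular":[0,0,-0.12],"claw":1},{"slide":[0,0,0],"angular":[0,0,-0.12],"claw":1},{"slide":[0,0,0],"angular":[0,0,-0.12],"claw":1},{"slide":[0,0,0],"angular":[0,0,-0.12],"claw":1},{"slide":[0,0,0],"angular":[0,0,-0.12],"claw":1}]'
python3 -m creep '[{"slide":[0,0,0],"angular":[0,0,-0.12],"claw":1},{"slide":[0,0,0],"angular":[0,0,-0.12],"claw":1},{"slide":[0,0,0],"angular":[0,0,-0.12],"claw":1},{"slide":[0,0,0],"angular":[0,0,-0.12],"claw":1},{"slide":[0,0,0],"angular":[0,0,0],"claw":1},{"slide":[0,0,0],"angular":[0,0,0],"claw":1}]'
python3 - <<'E'
from h import *
s=manip.sense();im=viewer.snapshot("wrist");cv2.imwrite("pics/w1.png",im)
M=R.from_quat(s["tool_rot"]).as_matrix();print(s["t"],s["q"],s["tcp_pos"],M)
np.savez("w1.npz",q=s["tool_rot"],p=s["tcp_pos"])
E
```

```text
t: 0.93
tcp_pos: [0.4173, -0.3365, 0.2077]
tool_rot: [0.975, 0.221, -0.0, -0.0]
force: [-0.8, -0.7, -0.7]
finger_gap: 1.003
gripper_force: 0.0
t: 1.6
tcp_pos: [0.5165, -0.1738, 0.2077]
tool_rot: [0.975, 0.222, -0.0, -0.0]
force: [1.1, -0.2, -0.1]
finger_gap: 0.999
gripper_force: 0.0
t: 2.43
tcp_pos: [0.516, -0.1748, 0.2077]
tool_rot: [0.678, 0.735, -0.0, -0.001]
force: [0.5, 0.0, -1.1]
finger_gap: 0.998
gripper_force: 0.0
t: 2.93
tcp_pos: [0.5161, -0.1749, 0.2078]
tool_rot: [0.487, 0.873, 0.0, -0.0]
force: [0.2, 0.7, 0.8]
finger_gap: 1.0
gripper_force: 0.0
2.9333 [-0.5319  0.4206  1.634   0.      1.0877 -1.0848] [ 0.5161 -0.1749  0.2078] [[-0.5252  0.851  -0.0006]
 [ 0.851   0.5252  0.0004]
 [ 0.0007 -0.0003 -1.    ]]
```

View pics/w1.png

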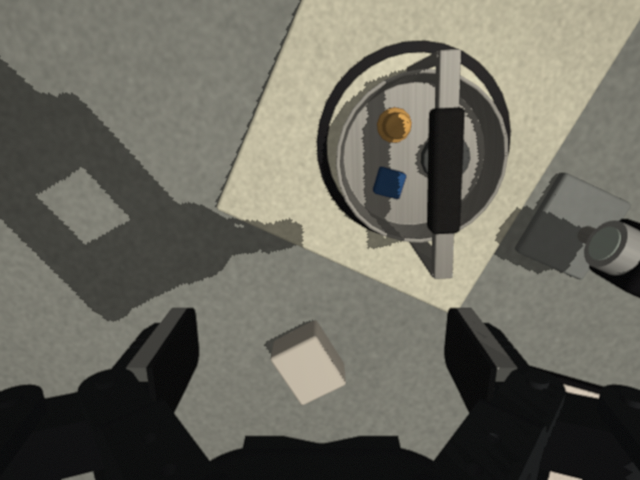

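The wrist view shows the black grip running from about (446,108) to (444,232), with its middle at (446,170). The camera is clear of the pan to the right. I'll check the position and yaw from this view.

```bash
python3 - <<'E'
from h import *
d=np.load("w1.npz");s=dict(tool_rot=d["q"],tcp_pos=d["p"]);cw=cam("wrist",s)
im=cv2.imread("pics/w1.png")
m=(im.max(2)<48).astype('uint8');m[:,:400]=0;m[:,500:]=0;m[:95]=0;m[245:]=0
n,l,st,c=cv2.connectedComponentsWithStats(m);i=1+st[1:,4].argmax();print(st[i],c[i])
pts=np.argwhere(l==i)[:,::-1].astype('float32');r=cv2.minAreaRect(pts);bp=cv2.boxPoints(r);print(r)
bp=bp[np.argsort(bp[:,1])];e1,e2=bp[:2].mean(0),bp[2:].mean(0)
print("tri",tri([(cam("scene"),(290.9,179.3)),(cam("top"),(392.25,254.5)),(cw,r[0])]))
E1,E2=onz(cw,e1,.12),onz(cw,e2,.12);v=E2-E1;print(E1,E2,np.linalg.norm(v),np.degrees(np.arctan2(v[1],v[0])))
G=tri([(cam("scene"),(290.9,179.3)),(cam("top"),(392.25,254.5)),(cw,r[0])])[0]
M=R.from_quat(d["q"]).as_matrix();print("tool delta cm",100*M.T@(G-d["p"]),"d world",G-d["p"])
E
```

```text
[ 421  107   43  128 4240] [444.1601 169.3724]
((441.2470703125, 170.6405487060547), (41.22022247314453, 127.03491973876953), 1.1934893131256104)
tri (array([ 0.56  , -0.105 ,  0.1139]), np.float64(0.0010227541611930492))
[ 0.5366 -0.0744  0.12  ] [ 0.5806 -0.1368  0.12  ] 0.07628633627742601 -54.79376348376016
tool delta cm [3.638  7.4061 9.3943] d world [ 0.0439  0.0699 -0.0939]
```

```bash
python3 - <<'E'
from h import *
d=np.load("w1.npz");cw=cam("wrist",dict(tool_rot=d["q"],tcp_pos=d["p"]))
im=cv2.imread("pics/w1.png").max(2)
for th in(28,36):
    P=[]
    for y in list(range(115,230,5)):
        x=np.where(im[y,420:475]<th)[0]+420
        P.append((x.min(),x.max(),y) if len(x) else (0,0,y))
    P=np.array(P);print(P[::4].tolist())
    for k in(0,1):
        f=np.polyfit(P[:,2],P[:,k],1);a,b=[onz(cw,(np.polyval(f,y),y),.124) for y in(108,232)];v=b-a;print(k,np.degrees(np.arctan2(v[1],v[0])))
E
```

```text
[[430, 462, 115], [430, 460, 135], [429, 447, 155], [428, 438, 175], [429, 436, 195], [428, 436, 215]]
0 -54.79911608246795
1 -68.34428730041101
[[430, 462, 115], [429, 461, 135], [422, 461, 155], [428, 460, 175], [428, 459, 195], [428, 459, 215]]
0 -54.45385696752135
1 -54.96064053075774
```

```bash
python3 -m creep '[{"slide":[0.9,1.85,0],"angular":[0,0,0],"claw":1},{"slide":[0.9,1.85,0],"angular":[0,0,0],"claw":1},{"slide":[0.9,1.85,0],"angular":[0,0,0],"claw":1},{"slide":[0.94,1.85,0],"angular":[0,0,0],"claw":1},{"slide":[0,0,0],"angular":[0,0,-0.058],"claw":1},{"slide":[0,0,1.5],"angular":[0,0,0],"claw":1},{"slide":[0,0,1.5],"angular":[0,0,0],"claw":1},{"slide":[0,0,1.5],"angular":[0,0,0],"claw":1},{"slide":[0,0,0],"angular":[0,0,0],"claw":1},{"slide":[0,0,0],"angular":[0,0,0],"claw":1}]'
python3 - <<'E'
from h import *
s=manip.sense();im=viewer.snapshot("wrist");cv2.imwrite("pics/w2.png",im)
M=R.from_quat(s["tool_rot"]).as_matrix();print(s["tcp_pos"],M[:,1],100*M.T@(np.array([.56,-.105,.0955])-s["tcp_pos"]))
E
```

```text
t: 3.82
tcp_pos: [0.5594, -0.1048, 0.1624]
tool_rot: [0.461, 0.887, -0.0, -0.001]
force: [0.4, 0.5, -1.0]
finger_gap: 0.995
gripper_force: 0.0
[ 0.5594 -0.1048  0.1624] [ 0.8181  0.575  -0.0012] [-0.0615  0.0477  6.694 ]
```

View pics/w2.png

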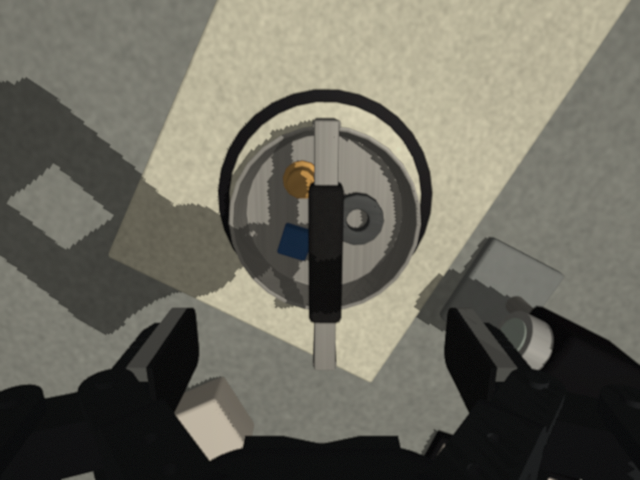

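The grip stands between the open fingers, parallel to them, at columns 309–342 against a finger centre near 321. That calls for a shift of about 1 mm in tool +y, then descend and close.

```bash
python3 -m creep '[{"slide":[0,0.1,1.2],"angular":[0,0,0],"claw":1},{"slide":[0,0,1.2],"angular":[0,0,0],"claw":1},{"slide":[0,0,1.2],"angular":[0,0,0],"claw":1},{"slide":[0,0,1.2],"angular":[0,0,0],"claw":1},{"slide":[0,0,1.2],"angular":[0,0,0],"claw":1},{"slide":[0,0,0.7],"angular":[0,0,0],"claw":1},{"slide":[0,0,0],"angular":[0,0,0],"claw":1},{"slide":[0,0,0],"angular":[0,0,0],"claw":0}]' 60
python3 -m creep '[{"slide":[0,0,0],"angular":[0,0,0],"claw":-1},{"slide":[0,0,0],"angular":[0,0,0],"claw":-1},{"slide":[0,0,0],"angular":[0,0,0],"claw":-1},{"slide":[0,0,0],"angular":[0,0,0],"claw":-1},{"slide":[0,0,0],"angular":[0,0,0],"claw":-1},{"slide":[0,0,0],"angular":[0,0,0],"claw":-1},{"slide":[0,0,0],"angular":[0,0,0],"claw":-1},{"slide":[0,0,0],"angular":[0,0,0],"claw":-1},{"slide":[0,0,0],"angular":[0,0,0],"claw":-1},{"slide":[0,0,0],"angular":[0,0,0],"claw":-1}]' 60
python3 - <<'E'
from h import *
s=manip.sense();M=R.from_quat(s["tool_rot"]).as_matrix()
print(s["tcp_pos"],M[:,1],s["finger_gap"],s["gripper_force"],"to green cm",100*M.T@(np.array([.5341,.1598,s["tcp_pos"][2]])-s["tcp_pos"]))
for n in("scene","top"):cv2.imwrite(f"pics/{n}1.png",viewer.snapshot(n))
E
```

```text
t: 4.53
tcp_pos: [0.5613, -0.1048, 0.0967]
tool_rot: [0.461, 0.888, 0.0, 0.0]
force: [-0.1, -0.5, -0.1]
finger_gap: 0.883
gripper_force: 0.0
t: 5.37
tcp_pos: [0.5612, -0.1046, 0.0968]
tool_rot: [0.46, 0.888, 0.0, 0.001]
force: [-0.3, 0.9, 5.4]
finger_gap: 0.179
gripper_force: 58.8
[ 0.5612 -0.1046  0.0968] [0.8174 0.5761 0.0007] 0.17883771935100992 58.777116537094116 to green cm [23.1697 13.0126 -0.0096]
```

The grip is held at 59 N. Next is the slide of 23.2 cm in tool x and 13.0 cm in tool y, with soft steps.

```bash
python3 -m creep '[{"slide":[0.2,0.11,0],"angular":[0,0,0],"claw":-1},{"slide":[0.4,0.22,0],"angular":[0,0,0],"claw":-1},{"slide":[0.6,0.34,0],"angular":[0,0,0],"claw":-1},{"slide":[0.8,0.45,0],"angular":[0,0,0],"claw":-1},{"slide":[0.8,0.45,0],"angular":[0,0,0],"claw":-1},{"slide":[0.8,0.45,0],"angular":[0,0,0],"claw":-1},{"slide":[0.8,0.45,0],"angular":[0,0,0],"claw":-1},{"slide":[0.8,0.45,0],"angular":[0,0,0],"claw":-1},{"slide":[0.8,0.45,0],"angular":[0,0,0],"claw":-1},{"slide":[0.8,0.45,0],"angular":[0,0,0],"claw":-1}]'
python3 -m creep '[{"slide":[0.8,0.45,0],"angular":[0,0,0],"claw":-1},{"slide":[0.8,0.45,0],"angular":[0,0,0],"claw":-1},{"slide":[0.8,0.45,0],"angular":[0,0,0],"claw":-1},{"slide":[0.8,0.45,0],"angular":[0,0,0],"claw":-1},{"slide":[0.8,0.45,0],"angular":[0,0,0],"claw":-1},{"slide":[0.8,0.45,0],"angular":[0,0,0],"claw":-1},{"slide":[0.8,0.45,0],"angular":[0,0,0],"claw":-1},{"slide":[0.8,0.45,0],"angular":[0,0,0],"claw":-1},{"slide":[0.8,0.45,0],"angular":[0,0,0],"claw":-1},{"slide":[0.8,0.45,0],"angular":[0,0,0],"claw":-1}]'
python3 -m creep '[{"slide":[0.8,0.45,0],"angular":[0,0,0],"claw":-1},{"slide":[0.8,0.45,0],"angular":[0,0,0],"claw":-1},{"slide":[0.8,0.45,0],"angular":[0,0,0],"claw":-1},{"slide":[0.8,0.45,0],"angular":[0,0,0],"claw":-1},{"slide":[0.6,0.34,0],"angular":[0,0,0],"claw":-1},{"slide":[0.4,0.22,0],"angular":[0,0,0],"claw":-1},{"slide":[0.2,0.1,0],"angular":[0,0,0],"claw":-1},{"slide":[0,0,0],"angular":[0,0,0],"claw":-1},{"slide":[0,0,0],"angular":[0,0,0],"claw":-1}]'
python3 - <<'E'
from h import *
s=manip.sense();M=R.from_quat(s["tool_rot"]).as_matrix()
print(s["tcp_pos"],M[:,1],M[:,2],"to green cm",100*M.T@(np.array([.5341,.1598,s["tcp_pos"][2]])-s["tcp_pos"]))
E
```

```text
t: 6.3
tcp_pos: [0.5537, -0.0268, 0.0967]
tool_rot: [0.46, 0.888, -0.0, 0.001]
force: [0.4, -4.1, 6.8]
finger_gap: 0.184
gripper_force: 58.9
t: 7.13
tcp_pos: [0.5441, 0.0646, 0.0968]
tool_rot: [0.46, 0.888, -0.0, 0.001]
force: [0.6, -3.3, 6.8]
finger_gap: 0.182
gripper_force: 59.0
t: 7.88
tcp_pos: [0.5385, 0.1154, 0.0967]
tool_rot: [0.46, 0.888, 0.0, 0.0]
force: [0.7, -0.5, 7.0]
finger_gap: 0.178
gripper_force: 59.1
[0.5385 0.1154 0.0967] [0.817  0.5766 0.0012] [ 0.0012  0.0004 -1.    ] to green cm [3.8844 2.1988 0.0012]
```

```bash
python3 -m creep '[{"slide":[0.3,0.17,0],"angular":[0,0,0],"claw":-1},{"slide":[0.6,0.34,0],"angular":[0,0,0],"claw":-1},{"slide":[0.8,0.45,0],"angular":[0,0,0],"claw":-1},{"slide":[0.8,0.45,0],"angular":[0,0,0],"claw":-1},{"slide":[0.7,0.4,0],"angular":[0,0,0],"claw":-1},{"slide":[0.45,0.25,0],"angular":[0,0,0],"claw":-1},{"slide":[0.23,0.14,0],"angular":[0,0,0],"claw":-1},{"slide":[0,0,0],"angular":[0,0,0],"claw":-1},{"slide":[0,0,0],"angular":[0,0,0],"claw":-1},{"slide":[0,0,0],"angular":[0,0,0],"claw":-1}]'
python3 - <<'E'
from h import *
s=manip.sense();print(s["tcp_pos"])
a=viewer.snapshot("scene")[220:340,300:440];b=viewer.snapshot("top")[205:325,195:335]
cv2.imwrite("pics/end1.png",np.clip(np.hstack([cv2.resize(x,(400,343),interpolation=cv2.INTER_CUBIC) for x in(a,b)])*1.3,0,255).astype('uint8'))
E
```

```text
t: 8.72
tcp_pos: [0.5339, 0.1598, 0.0967]
tool_rot: [0.46, 0.888, 0.0, 0.0]
force: [-0.3, 0.2, 6.5]
finger_gap: 0.182
gripper_force: 59.1
[0.5339 0.1598 0.0967]
```

View pics/end1.png

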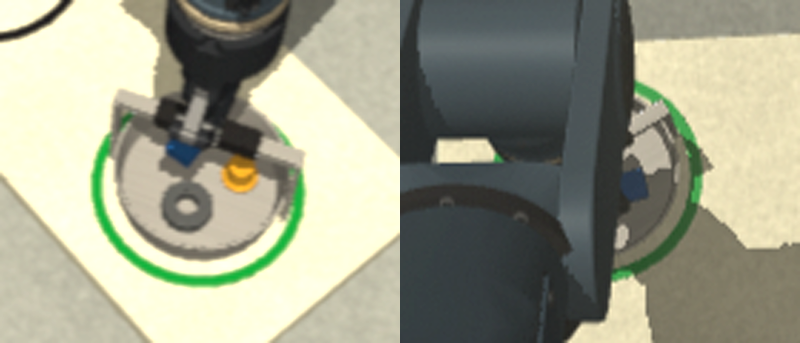

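The pan stands in the green ring with even gaps left and right (about 18 crop pixels, near (108,185) and (292,190)), and all three parts are inside. Now I'll lift it straight up 10 cm.

```bash
python3 -m creep '[{"slide":[0,0,0],"angular":[0,0,0],"claw":-1},{"slide":[0,0,-0.2],"angular":[0,0,0],"claw":-1},{"slide":[0,0,-0.4],"angular":[0,0,0],"claw":-1},{"slide":[0,0,-0.6],"angular":[0,0,0],"claw":-1},{"slide":[0,0,-0.8],"angular":[0,0,0],"claw":-1},{"slide":[0,0,-0.8],"angular":[0,0,0],"claw":-1},{"slide":[0,0,-0.8],"angular":[0,0,0],"claw":-1},{"slide":[0,0,-0.8],"angular":[0,0,0],"claw":-1},{"slide":[0,0,-0.8],"angular":[0,0,0],"claw":-1},{"slide":[0,0,-0.8],"angular":[0,0,0],"claw":-1}]' 70
python3 -m creep '[{"slide":[0,0,-0.8],"angular":[0,0,0],"claw":-1},{"slide":[0,0,-0.8],"angular":[0,0,0],"claw":-1},{"slide":[0,0,-0.8],"angular":[0,0,0],"claw":-1},{"slide":[0,0,-0.8],"angular":[0,0,0],"claw":-1},{"slide":[0,0,-0.6],"angular":[0,0,0],"claw":-1},{"slide":[0,0,-0.4],"angular":[0,0,0],"claw":-1},{"slide":[0,0,-0.2],"angular":[0,0,0],"claw":-1},{"slide":[0,0,0],"angular":[0,0,0],"claw":-1},{"slide":[0,0,0],"angular":[0,0,0],"claw":-1},{"slide":[0,0,0],"angular":[0,0,0],"claw":-1}]'
python3 -m creep '[{"slide":[0,0,0],"angular":[0,0,0],"claw":-1},{"slide":[0,0,0],"angular":[0,0,0],"claw":-1},{"slide":[0,0,0],"angular":[0,0,0],"claw":-1},{"slide":[0,0,0],"angular":[0,0,0],"claw":-1},{"slide":[0,0,0],"angular":[0,0,0],"claw":-1},{"slide":[0,0,0],"angular":[0,0,0],"claw":-1},{"slide":[0,0,0],"angular":[0,0,0],"claw":-1},{"slide":[0,0,0],"angular":[0,0,0],"claw":-1},{"slide":[0,0,0],"angular":[0,0,0],"claw":-1},{"slide":[0,0,0],"angular":[0,0,0],"claw":-1}]'
python3 -m creep '[{"slide":[0,0,0],"angular":[0,0,0],"claw":-1},{"slide":[0,0,0],"angular":[0,0,0],"claw":-1},{"slide":[0,0,0],"angular":[0,0,0],"claw":-1},{"slide":[0,0,0],"angular":[0,0,0],"claw":-1},{"slide":[0,0,0],"angular":[0,0,0],"claw":-1},{"slide":[0,0,0],"angular":[0,0,0],"claw":-1},{"slide":[0,0,0],"angular":[0,0,0],"claw":-1},{"slide":[0,0,0],"angular":[0,0,0],"claw":-1},{"slide":[0,0,0],"angular":[0,0,0],"claw":-1},{"slide":[0,0,0],"angular":[0,0,0],"claw":-1}]'
python3 - <<'E'
from h import *
s=manip.sense();print(s["t"],s["tcp_pos"],s["tool_rot"])
a=viewer.snapshot("scene")[180:360,270:470];b=viewer.snapshot("wrist")
cv2.imwrite("pics/end2.png",np.hstack([cv2.resize(x,(400,360),interpolation=cv2.INTER_CUBIC) for x in(a,b)]))
E
```

```text
t: 9.65
tcp_pos: [0.5339, 0.1589, 0.1571]
tool_rot: [0.46, 0.888, 0.0, 0.0]
force: [-0.1, -0.2, -5.4]
finger_gap: 0.174
gripper_force: 68.5
t: 10.48
tcp_pos: [0.5335, 0.1589, 0.1996]
tool_rot: [0.46, 0.888, -0.0, -0.001]
force: [0.7, -0.7, -4.6]
finger_gap: 0.172
gripper_force: 68.5
t: 11.32
tcp_pos: [0.5339, 0.1589, 0.2001]
tool_rot: [0.46, 0.888, 0.0, -0.0]
force: [0.6, 0.1, -4.7]
finger_gap: 0.173
gripper_force: 68.5
t: 12.15
tcp_pos: [0.5339, 0.1589, 0.2001]
tool_rot: [0.46, 0.888, 0.0, 0.0]
force: [-1.0, -0.0, -4.4]
finger_gap: 0.175
gripper_force: 68.5
12.15 [0.5339 0.1589 0.2001] [0.4604 0.8877 0.     0.    ]
```

View pics/end2.png

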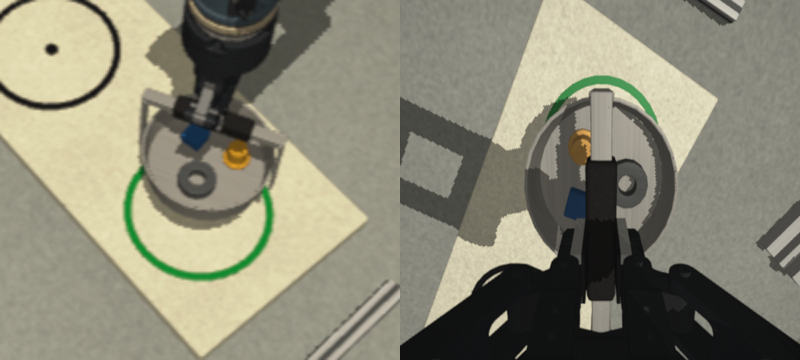

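The pan hangs level about 10 cm above the plate. In the crop its rim centre is near (210,160), over the ring, and the three parts are at (197,180), (237,155) and (195,137). I'll hold a little longer, then hand in.

```bash
python3 -m creep '[{"slide":[0,0,0],"angular":[0,0,0],"claw":-1},{"slide":[0,0,0],"angular":[0,0,0],"claw":-1},{"slide":[0,0,0],"angular":[0,0,0],"claw":-1},{"slide":[0,0,0],"angular":[0,0,0],"claw":-1},{"slide":[0,0,0],"angular":[0,0,0],"claw":-1},{"slide":[0,0,0],"angular":[0,0,0],"claw":-1},{"slide":[0,0,0],"angular":[0,0,0],"claw":-1},{"slide":[0,0,0],"angular":[0,0,0],"claw":-1},{"slide":[0,0,0],"angular":[0,0,0],"claw":-1},{"slide":[0,0,0],"angular":[0,0,0],"claw":-1}]' && python3 -c "
from station import ticket
print(ticket.sign_off())"
```

```text
t: 13.08
tcp_pos: [0.5339, 0.1589, 0.2001]
tool_rot: [0.46, 0.888, 0.0, -0.0]
force: [1.0, -0.3, -4.9]
finger_gap: 0.17
gripper_force: 68.5
the job is handed in; nothing more can be done
None
```

I slid the pan along the plate into the green ring, let it rest there, lifted it straight up about 10 cm, and handed the job in at 13.1 s with the pan held still and all three parts in it; the hand-in returned no verdict.

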